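# Fit the slip yoke on the splined stub shaft

## Task

The splined stub shaft of the drive unit is waiting for its yoke. Pick up the yoke, set it hub down over the end of the shaft, rock it back and forth about the shaft under a light push until the teeth mesh, then push it straight down past its spring ball until it is fully home on the shoulder, and let go. Work by feel: do not ram it, force it or let it drop onto the shaft, and leave the other things on the bench alone.

Things in the scene. Friction and masses are not known exactly. Their poses are not given: they have to be found in the camera images.
- yoke: Loose driveshaft yoke, dark grey steel, 0.65-0.9 kg, standing on its hub. Origin: centre of the hub's flat foot, on the bore axis; z up the bore. Hub 50 mm across, 58 mm long; two flat ears with 22 mm cross holes rise on its +x and -x sides to 106 mm. The through bore has six inward lands 7 mm wide (first one towards +x, then every 60 deg), inner faces on a 29.2 mm circle, six grooves between.
- ears (a point): Point on the yoke's axis midway between the ears, 88 mm above the foot: the place to grip. The ears' outer faces are flat and parallel, 60 mm apart along the yoke's x; each is 36 mm wide and flat from 50 to 96 mm above the foot.
- ball (a point): Spring ball in one bore groove on the yoke's +y side, 26 mm above the foot; this point is on the bore axis at that height. Its boss sticks out to 34 mm from the axis. Pushed along the shaft with 10 to 15 N (the yoke's weight included) it yields, rides over the teeth and clicks into the shaft's ring groove when the yoke is home.
- drive: Drive unit, fixed to the bench: 150 mm square steel plate, green four-bolt flange bearing, a yellow magnet 47 mm high at its +x and -x sides, out to 112 mm. Origin: on the bench on the shaft axis, z up. The upright stub shaft turns stiffly in the bearing (0.3 N m, more than a lightly pressed yoke's rubbing). Its angle differs each time and is NOT shown by this pose: find it by feel.
- tooth_ends (a point): Square upper ends of the shaft's six teeth, on the axis, 116 mm above the bench. Teeth 7 mm wide, every 60 deg, 28 mm root, 34 mm outside, from here down to the shoulder. Out of line, the yoke's foot rests here. In line (3 deg of turning play each way, 0.6 mm sideways) it goes down freely 22 mm, until the ball meets the teeth, and then has to be pushed.
- nose (a point): Tip of the shaft on its axis, 130 mm above the bench: a cone widening from 19 to 28 mm in 6 mm, then a plain 28 mm round down to the tooth ends, on which the yoke's bore centres itself and turns freely.
- shoulder (a point): Centre of the shaft's flat shoulder, 48 mm across, on the axis, 66 mm above the bench. The yoke is home when its foot rests on it. 10 to 25 N between yoke and shaft is a firm push; 60 N is ramming.
- offcut: Bystander: square steel tube offcut, 50 x 50 x 90 mm, standing on end. Origin under its centre.
- pipe: Bystander: short round pipe, 48 mm across, 55 mm high, standing on end. Origin under its centre.
- tape: Bystander: yellow tape measure, 72 x 42 x 68 mm. Origin under its centre.
- drill: Bystander: red and black cordless drill lying on its side, 62 mm high, about 260 x 205 mm, bit towards its +x. Origin under its middle.
There are look-alikes about, which are no part of the job. Leave any green or red look-alike of the yoke alone. Of the things that look like the drive, the larger one is meant.

How it is judged:
By the outcome, as a careful person would: the job done as asked, in the order asked, and still so for the second after the job is handed in, with the robot touching nothing.
It also fails if it takes over 72 s, if anything falls off the work surface, if the arm or the gripper's body presses on something with over 40 N, if the wrist force passes 120 N, or if a joint passes its speed limit or range.

## Robot

A 7-joint arm with a two-finger parallel gripper is mounted at the origin on the work surface. World frame = base frame: x ahead of the robot, y to its left, z up, the work surface at z = 0. Lengths are in mm, angles in rad, forces in N, time in s.
With the tool pointing down it reaches from about 400 to 900 mm from the base axis. Payload 5.6 kg.
Tool frame: the origin (TCP) lies between the finger pads; the fingertips stand 8 mm ahead of it and the grasp point (between the pads) lies 11 mm behind it (r.tip_reach is the distance from the TCP to the fingertips, in mm); z points along the fingers, y is the direction in which the jaws open and shut (so a half turn about z gives the same grasp; the last joint's range is limited). The gripper opens to 92 mm and grips with 3 to 60 N. Pads are 20 mm wide; open, the fingers measure 128 mm over their backs; the gripper's body (75 mm by 189 mm) begins 69 mm behind the grasp point.
Start: joints at [-1.215, 0.468, -0.012, 1.603, 0.006, 1.071, -0.056], TCP at [252.445, 598.984, 195.892] pointing down, gripper open.
Joint ranges: [-2.53, 2.53], [-0.31, 2.02], [-1.57, 1.55], [0.28, 2.44], [-1.29, 4.43], [0.15, 1.84], [-2.92, 2.92]. Speed limits (rad/s): [2.57, 2.57, 3.14, 3.14, 3.14, 3.14, 3.14].

## Interface

Orientations are given as a unit quaternion [w, x, y, z].
In Python, from workcell import r gives the robot as it stands. Calls block until the motion is done:
- r.move_pose(position, orientation): joint-space move of the TCP to a pose.
- r.move_linear(position, v=150, rotation=None, force_limit=None): straight line of the TCP; rotation=None keeps the orientation; v is the mean speed in mm/s. With force_limit (N) it stops when the force on the tool has changed by that much, and returns True; else False.
- r.movej(angles): joint-space move.
- r.set_gripper(opening, grasp_force=None): finger opening in mm; grasp_force is the grip in N (None keeps the last); returns when the fingers have stopped.
- r.wait(seconds).
- r.ik(position, orientation): joint angles nearest the present ones, or None.
- r.snapshot(name): name is "side" or "top" or "wrist"; returns the picture (400x640x3 uint8, red, green, blue); there is no depth.
- r.camera_model(name): a dict with "mtx" (3x3 intrinsics, pixels), "rvec" (rotation vector, rad) and "tvec" (3), from world to camera coordinates, as OpenCV has them; the wrist camera has in their place "mount" (4x4, takes a point from camera to tool coordinates, whose origin is the TCP and whose axes are the flange's). Camera axes: x right, y down, z forward; pixel columns grow to the right and rows downward; lengths in mm; the calibration is good to about 2 mm. A picture is of the moment at which its call begins: read the wrist's pose just before it. camera_model takes no time and is no camera call.
A pose or a line that the arm cannot do raises r.MotionError and nothing moves.
- r.close_job(): hands the job in, once; it reports no verdict.
Readings, each from a call of its own:
- r.current_clock(): time.
- r.current_q(): joint angles.
- r.current_qd(): joint speeds.
- r.current_effort(): joint torques, N m.
- r.current_position(): TCP position.
- r.current_orientation(): TCP orientation.
- r.current_ft_force(): force on the tool from outside, world axes, zero at the start.
- r.current_torque(): the same for the moment, N m.
- r.current_opening(): finger opening in mm.
Only numpy, scipy, OpenCV 4.12 (cv2) and the standard library are available. Lean on these libraries where they do the work, as an engineer would, in place of code of your own. Each camera call takes 0.05 s, during which the arm holds its last target.

## Working session

There is one attempt and no reset: what is moved stays moved. The work goes in short steps, each a Python script; the robot and the scene stay as the last script left them, time stands still between calls to the robot, and variables do not carry over. Pictures are saved under pics/ and viewed, and the job is handed in when it is done.

```bash
ls; mkdir -p pics
python3 - <<'E'
from workcell import r
import cv2
for n in ("side","top","wrist"):
    im=r.snapshot(n); cv2.imwrite(f"pics/{n}0.png",im[:,:,::-1])
    m=r.camera_model(n); print(n,{k:__import__('numpy').round(v,3).tolist() for k,v in m.items()})
print(r.current_clock(),r.current_position(),r.current_orientation(),r.current_ft_force(),r.tip_reach)
E
```

```text
pics
side {'mtx': [[416.642, 0.0, 316.825], [0.0, 416.642, 204.666], [0.0, 0.0, 1.0]], 'rvec': [2.097, -0.89, 0.417], 'tvec': [-360.186, 325.351, 915.782]}
top {'mtx': [[408.534, 0.0, 319.965], [0.0, 408.534, 192.974], [0.0, 0.0, 1.0]], 'rvec': [2.134, -2.152, 0.17], 'tvec': [42.555, 565.839, 1304.341]}
wrist {'mtx': [[316.927, 0.0, 314.444], [0.0, 316.927, 197.225], [0.0, 0.0, 1.0]], 'mount': [[-0.001, -0.956, -0.293, 83.594], [1.0, -0.0, -0.001, -0.853], [0.001, -0.293, 0.956, -189.029], [0.0, 0.0, 0.0, 1.0]]}
0.15 [252.3138125  598.50462948 195.14822726] [-6.82514596e-05  1.98132455e-01  9.80175000e-01 -7.02936390e-04] [ 0.65794738 -0.18756537  0.60854519] 8.0
```

View pics/side0.png

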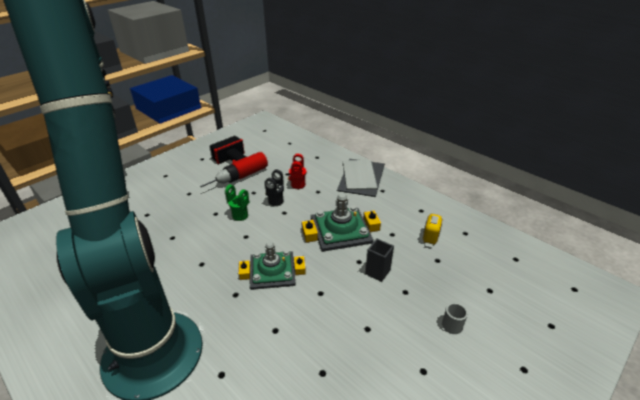

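View pics/top0.png

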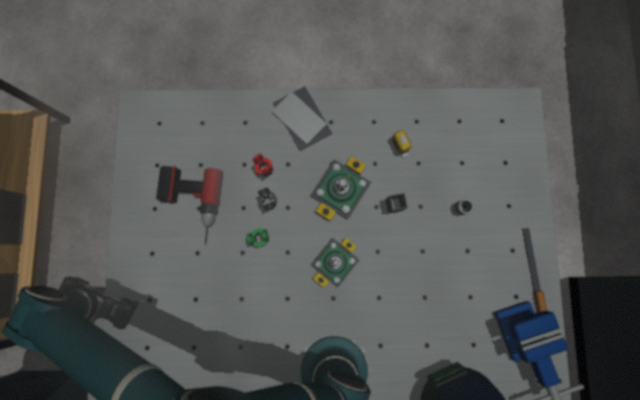

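View pics/wrist0.png

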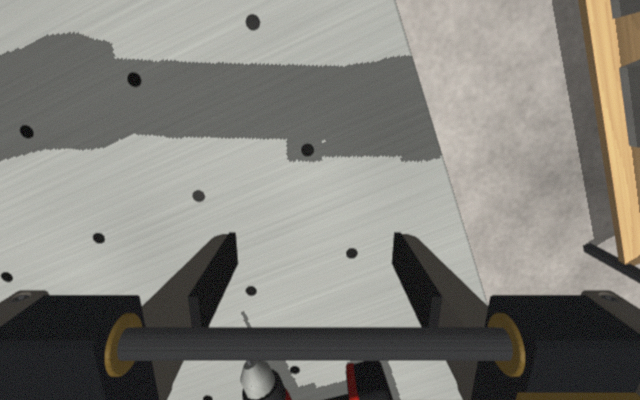

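Candidates in the top view: the dark grey yoke at (266,200), with a red look-alike at (262,165) and a green one at (258,238). The drives are the larger at (341,187) and the smaller at (335,263). I want the grey yoke and the larger drive, and I'll check both in an enlarged crop.

```bash
cat > h.py <<'E'
import numpy as np, cv2
from scipy.spatial.transform import Rotation as R
from workcell import r
def cam(n, pos=None, q=None):
    m=r.camera_model(n); K=np.array(m["mtx"])
    if "mount" in m:
        M=np.array(m["mount"]); T=np.eye(4)
        T[:3,:3]=R.from_quat(np.roll(q,-1)).as_matrix(); T[:3,3]=pos
        W=T@M   # cam->world
        return K,W[:3,:3],W[:3,3]
    Rm=cv2.Rodrigues(np.array(m["rvec"],float))[0]
    return K,Rm.T,-Rm.T@np.array(m["tvec"],float).ravel()
def onplane(c,uv,z):
    K,Rw,C=c; d=Rw@np.linalg.solve(K,[uv[0],uv[1],1.0]); return C+d*(z-C[2])/d[2]
def proj(c,P):
    K,Rw,C=c; p=K@(Rw.T@(np.array(P,float)-C)); return p[:2]/p[2]
def tri(c1,u1,c2,u2):
    A=[];b=[]
    ds=[]
    for c,u in((c1,u1),(c2,u2)):
        d=c[1]@np.linalg.solve(c[0],[u[0],u[1],1.0]); d/=np.linalg.norm(d); P=np.eye(3)-np.outer(d,d)
        A.append(P);b.append(P@c[2])
    return np.linalg.solve(A[0]+A[1],b[0]+b[1])
def downquat(yaw):  # tool z down, tool x at angle yaw in world; tool y = yaw-90deg
    m=np.array([[np.cos(yaw),np.sin(yaw),0],[np.sin(yaw),-np.cos(yaw),0],[0,0,-1]])
    return np.roll(R.from_matrix(m).as_quat(),1)
def snapw(fn):
    p=np.array(r.current_position());q=np.array(r.current_orientation())
    im=r.snapshot("wrist"); cv2.imwrite(fn,im[:,:,::-1]); np.savez(fn+".npz",p=p,q=q); return im,cam("wrist",p,q)
def load(fn):
    d=np.load(fn+".npz"); return cv2.imread(fn),cam("wrist",d["p"],d["q"])
E
python3 - <<'E'
from h import *
t=cam("top");s=cam("side")
for n,u,z in (("yoke",(266,200),60),("red",(262,165),60),("green",(258,238),60),("drive",(341,187),100),("small",(335,263),60),("mag1",(356,164),40),("mag2",(325,212),40),("s1",(349,245),30),("s2",(320,281),30)): print(n,onplane(t,u,z).round())
print(tri(t,(342,186),s,(342,198)).round(), tri(t,(266,199),s,(275,188)).round())
im=cv2.imread("pics/top0.png")[130:300,220:440]; a=cv2.resize(im,None,fx=3.4,fy=3.4,interpolation=cv2.INTER_CUBIC)
cv2.imwrite("pics/crop0.png",a)
q=R.from_quat(np.roll(r.current_orientation(),-1)).as_matrix(); print(q.round(2))
E
```

```text
yoke [542. 213.  60.]
red [658. 228.  60.]
green [419. 238.  60.]
drive [576. -29. 100.]
small [338.  -8.  60.]
mag1 [664. -84.  40.]
mag2 [503.  22.  40.]
s1 [395. -56.  30.]
s2 [281.  40.  30.]
[578. -33. 123.] [548. 214.  49.]
[[-0.92  0.39 -0.  ]
 [ 0.39  0.92 -0.  ]
 [-0.   -0.   -1.  ]]
```

View pics/crop0.png

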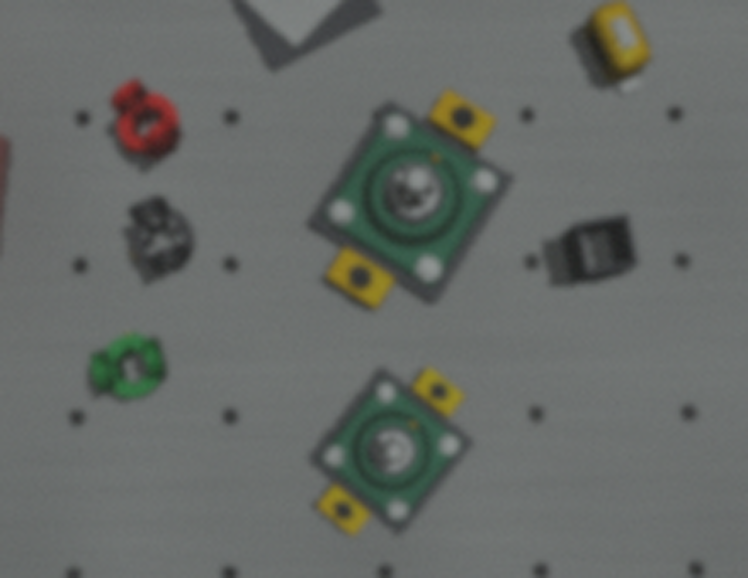

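The crop confirms it: the grey yoke (ears at about (152,210) and (155,270) in the crop) stands between the red and green ones. The larger drive is the upper one. Next I'll look from above the yoke.

Run:
```python
from h import *
for d in (0,45,90,135,157,180,-45,-90,-135):
    j=r.ik([543,213,280],downquat(np.radians(d))); k=r.ik([577,-31,280],downquat(np.radians(d)))
    print(d,None if j is None else np.round(j,2),None if k is None else np.round(k,2))
r.move_pose([543,213,290],downquat(np.radians(157)))
snapw("pics/w1.png"); print(r.current_clock(),r.current_position())
```

```text
0 [-0.96  0.31  0.66  1.71 -0.2   1.19 -1.81] [-0.67  0.33  0.85  1.73 -0.26  1.2  -1.32]
45 [-0.85  0.29  0.52  1.7  -0.16  1.19 -1.07] [-0.57  0.3   0.71  1.72 -0.21  1.19 -0.59]
90 [-0.76  0.28  0.41  1.7  -0.12  1.19 -0.32] [-0.52  0.3   0.64  1.72 -0.19  1.19  0.18]
135 [-0.64  0.28  0.26  1.69 -0.08  1.18  0.42] [-0.46  0.29  0.57  1.72 -0.17  1.19  0.94]
157 [-0.58  0.28  0.18  1.68 -0.05  1.18  0.79] [-0.43  0.28  0.53  1.72 -0.15  1.18  1.31]
180 [-0.54  0.28  0.14  1.68 -0.04  1.18  1.18] [-0.39  0.28  0.48  1.71 -0.14  1.18  1.69]
-45 [-1.36  0.58  1.36  1.73 -0.58  1.32 -2.23] [-0.94  0.56  1.36  1.74 -0.57  1.32 -1.81]
-90 [-0.32  0.29 -0.13  1.67  0.04  1.19  2.67] [-0.94  0.56  1.36  1.74 -0.57  1.32 -2.6 ]
-135 [-0.43  0.28  0.    1.67 -0.    1.19  1.93] [-0.27  0.27  0.33  1.71 -0.09  1.18  2.44]
1.9917 [542.36110574 214.52466239 289.61847164]
```

View pics/w1.png

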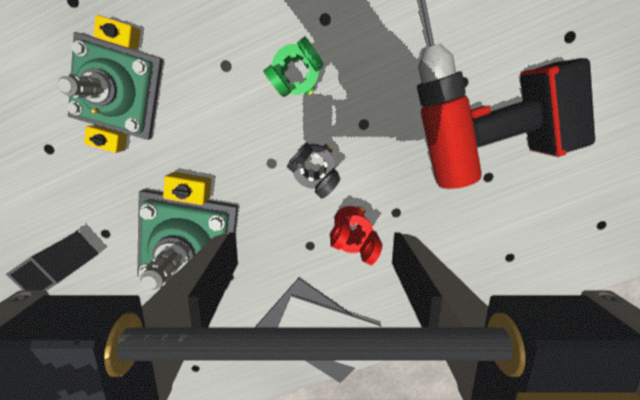

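The wrist view shows the grey yoke at (315,167), between green (293,68) and red (356,234). The larger drive is at lower left, partly behind a finger. Enlarging the yoke.

Run:
```python
from h import *
im=cv2.imread("pics/w1.png")[130:210,270:370]; cv2.imwrite("pics/crop1.png",cv2.resize(im,None,fx=7,fy=7,interpolation=cv2.INTER_CUBIC))
```

```text
(no output)
```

View pics/crop1.png

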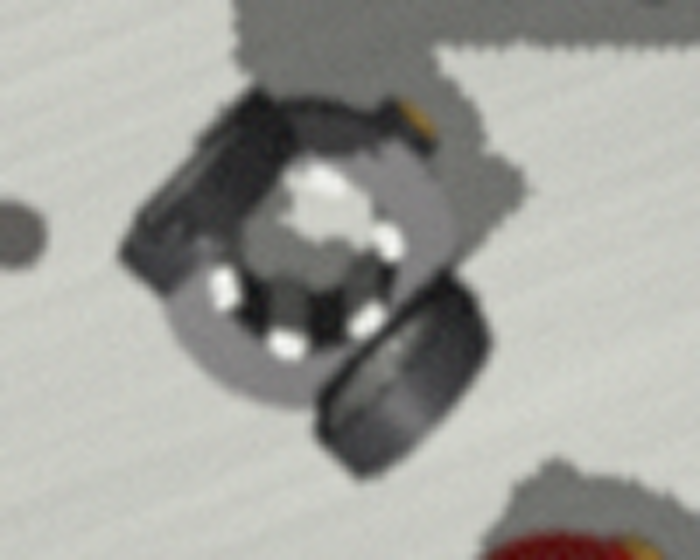

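Run:
```python
from h import *
from scipy.optimize import least_squares
im,c=load("pics/w1.png")
f=lambda u:(270+u[0]/7-.5+.07,130+u[1]/7-.5+.07)
def circ(P,r0=None):
    P=np.array(P)
    if r0: s=least_squares(lambda x:np.hypot(*(P-x).T)-r0,P.mean(0)).x; return s,r0
    s=least_squares(lambda x:np.hypot(*(P-x[:2]).T)-x[2],[*P.mean(0),20]).x; return s[:2],s[2]
rim=[(165,315),(190,355),(225,387),(265,405),(305,408),(455,225),(448,195),(425,165)]
W=[onplane(c,f(u),58)[:2] for u in rim]; print("rim",circ(W),circ(W,25), )
land=[(225,290),(288,345),(365,318),(388,240)]
W=[onplane(c,f(u),58)[:2] for u in land]; print("land",circ(W))
ce=circ(land and W)[0]
print([np.degrees(np.arctan2(*(w-ce)[::-1])).round(1) for w in W])
# edges
for a,b,z in (((120,250),(245,100),75),((365,478),(490,345),75),((320,415),(445,275),75)):
    A=onplane(c,f(a),z);B=onplane(c,f(b),z);d=B-A;print(A.round(1),B.round(1),np.degrees(np.arctan2(d[1],d[0])).round(1),np.linalg.norm(d).round(1))
b=onplane(c,f((418,118)),26)[:2]; print("boss",b,np.degrees(np.arctan2(*(b-circ(W)[0])[::-1])))
```

```text
rim (array([543.79916166, 211.09653805]), np.float64(29.490037667241058)) (array([547.8197892 , 211.47041869]), 25)
land (array([543.59931776, 210.65690494]), np.float64(16.477362374786548))
[np.float64(-93.0), np.float64(-33.9), np.float64(23.8), np.float64(81.9)]
[525.2 181.6  75. ] [508.9 213.8  75. ] 116.8 36.1
[583.4 206.4  75. ] [568.5 237.9  75. ] 115.4 34.9
[568.6 203.3  75. ] [552.9 235.1  75. ] 116.4 35.5
boss [531.19943028 240.8561624 ] 112.32317069104427
```

The bore lands give the axis at (543.6,210.7). The ears and boss put the yoke's +x at about 25°. Now I'll look at the drive and the yoke from above at the grasp yaw (115°), at equal range, so any camera bias cancels.

Run:
```python
from h import *
q=downquat(np.radians(115))
for n,p in (("pics/d2.png",[577,-31,292]),("pics/w2.png",[543.5,210.8,220])):
    r.move_pose(p,q); r.wait(0.3); snapw(n); print(r.current_clock(),r.current_position(),r.current_q())
for n in ("d2","w2"):
    im=cv2.imread(f"pics/{n}.png")[80:260,200:430]; cv2.imwrite(f"pics/{n}c.png",cv2.resize(im,None,fx=3.4,fy=3.3,interpolation=cv2.INTER_CUBIC))
```

```text
3.3167 [577.04990862 -30.0620491  291.92833682] [-0.34694086  0.26532648  0.42071486  1.69415747 -0.11500285  1.20665523
  0.53977838]
4.6667 [543.90880632 210.03713889 220.30634598] [-0.65985679  0.33102692  0.29350892  1.76352573 -0.10782205  1.06220377
  0.1061502 ]
```

View pics/d2c.png

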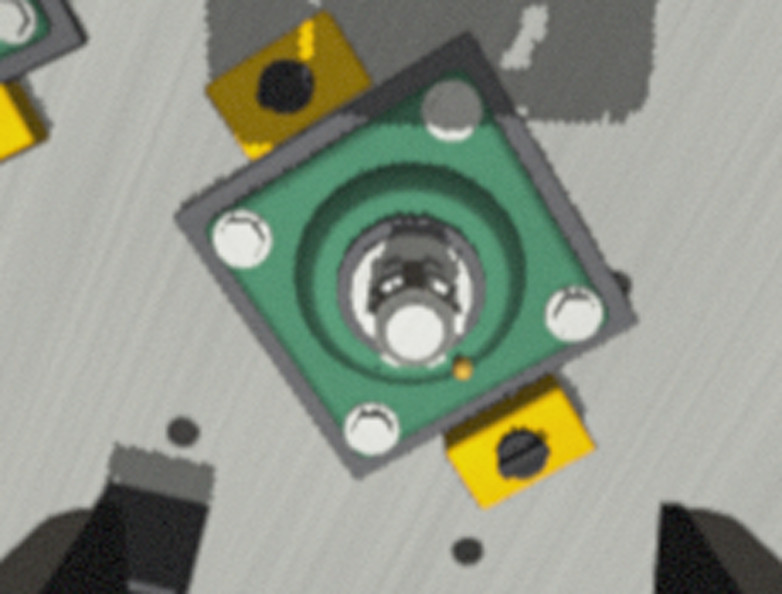

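View pics/w2c.png

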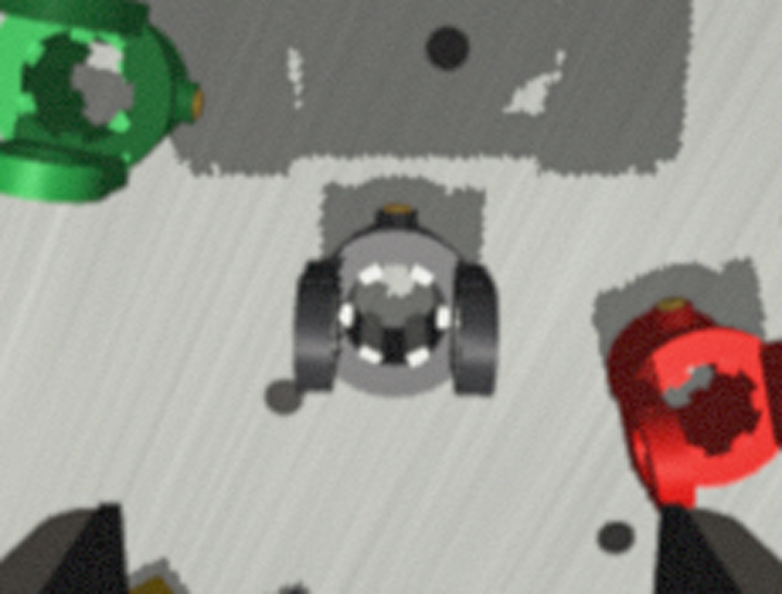

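The drive crop shows the nose tip disc at (415,331), with two bright tooth ends above it at about (390,285) and (440,285). The yoke crop shows all six lands, centred on (395,315), with the ears square to the jaws. Computing both.

Run:
```python
from h import *
def f(u): return (200+(u[0]+.5)/3.4-.5, 80+(u[1]+.5)/3.3-.5)
_,cd=load("pics/d2.png");_,cw=load("pics/w2.png")
L=[(370,274),(421,274),(347,315),(443,317),(370,355),(418,357)]
W=np.array([onplane(cw,f(u),58) for u in L]); b=W.mean(0); print("bore",b,np.hypot(*(W-b)[:,:2].T))
d=np.load("pics/w2.png.npz"); print("tcp", d["p"], "bore-tcp",b-d["p"])
a=[(np.degrees(np.arctan2(*(w-b)[1::-1]))).round(1) for w in W]; print(a)
n=onplane(cd,f((415,331)),130); d=np.load("pics/d2.png.npz"); print("nose",n,d["p"])
print("tri top/side", tri(cam("top"),(342,186),cam("side"),(342,198)))
for u in ((390,285),(440,285)):
    w=onplane(cd,f(u),116)-n; print("tooth",np.hypot(*w[:2]),np.degrees(np.arctan2(w[1],w[0])))
# plate corners z?
im,_=load("pics/d2.png"); cr=im[125:205,280:370]; cv2.imwrite("pics/d2e.png",cv2.resize(cr,None,fx=7,fy=7,interpolation=cv2.INTER_CUBIC))
g=cv2.cvtColor(im,cv2.COLOR_BGR2GRAY)
m=(g>215).astype(np.uint8); nl,lab,st,ce=cv2.connectedComponentsWithStats(m)
for i in range(1,nl):
    if st[i,4]>20 and 280<ce[i][0]<370 and 125<ce[i][1]<205: print(ce[i],st[i], onplane(cd,ce[i],130))
print("expect tip px diam", 317*19/351)
```

```text
bore [544.1988136  210.83185274  58.        ] [16.68038623 16.88445377 15.98134086 16.1064394  16.34476657 16.71449913]
tcp [544.08363498 209.74648136 220.40142887] bore-tcp [ 1.15178620e-01  1.08537138e+00 -1.62401429e+02]
[np.float64(144.4), np.float64(84.2), np.float64(-156.0), np.float64(23.2), np.float64(-96.0), np.float64(-37.1)]
nose [585.42886109 -30.58847234 130.        ] [577.07570532 -29.74046493 291.91318205]
tri top/side [577.8622312  -32.98327003 123.22904722]
tooth 15.718600675525678 147.3929786392292
tooth 15.938638790199063 81.59700645192686
[306.28169014 169.05633803] [304 156   7  25  71] [564.23790728 -26.55450428 130.        ]
[336.03571429 167.57142857] [335 163   3  11  28] [593.86634515 -10.78785764 130.        ]
[321.57526882 180.22580645] [314 173  16  15 186] [585.43093618 -30.93882327 130.        ]
[368.96116505 176.60194175] [361 172  15  10 103] [632.33090729  -4.27770947 130.        ]
expect tip px diam 17.159544159544158
```

View pics/d2e.png

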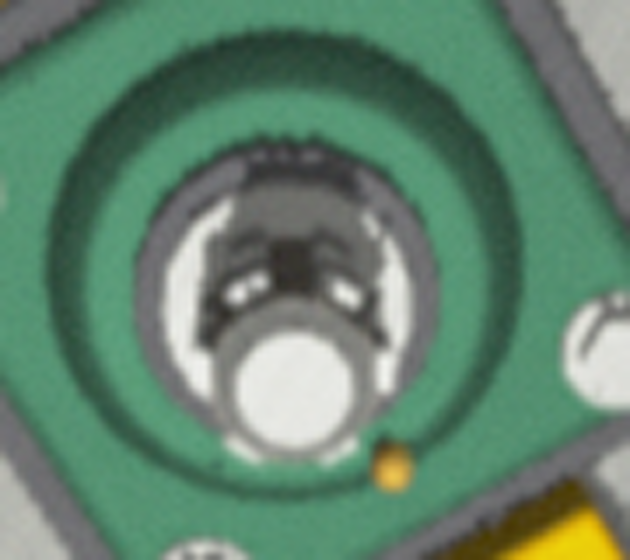

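The wrist and top/side estimates differ by 7 mm, so I'll check by projecting the wrist estimate into the top and side pictures.

Run:
```python
from h import *
o=[]
for n,w in (("top",(300,150,90,75)),("side",(300,185,90,75))):
    c=cam(n); im=cv2.imread(f"pics/{n}0.png"); x,y,ww,hh=w
    a=cv2.resize(im[y:y+hh,x:x+ww],None,fx=8,fy=4 if 0 else 8,interpolation=cv2.INTER_CUBIC)[:,:]
    for P,col in (((585.4,-30.8,130),(0,0,255)),((577.9,-33,130),(255,0,0))):
        p=proj(c,P); print(n,P,p.round(1)); u=((p-[x,y]+.5)*8).astype(int); cv2.circle(a,tuple(map(int,u)),4,col,1)
    o.append(cv2.resize(a,(400,333)))
cv2.imwrite("pics/chk.png",np.hstack(o))
# bolts in d2 on plane; magnets
im,c=load("pics/d2.png")
hs=cv2.cvtColor(im,cv2.COLOR_BGR2HSV); m=cv2.inRange(hs,(20,150,60),(35,255,255)); nl,lab,st,ce=cv2.connectedComponentsWithStats(m)
for i in range(1,nl):
    if st[i,4]>100: print("yellow",ce[i],st[i,4],onplane(c,ce[i],47))
```

```text
top (585.4, -30.8, 130) [342.1 182.4]
top (577.9, -33, 130) [342.9 184.8]
side (585.4, -30.8, 130) [342.  194.7]
side (577.9, -33, 130) [340.8 196.3]
yellow [135.56732892  17.16997792] 906 [302.25594164  39.61577852  47.        ]
yellow [284.81168831 105.33008658] 924 [508.4639538   22.08405291  47.        ]
yellow [193.61038961 119.45616883] 616 [405.60407702 -46.06080317  47.        ]
yellow [351.69410319 212.78992629] 814 [656.48814802 -74.34696901  47.        ]
yellow [350.48484848 312.3313783 ] 1023 [ 732.35885479 -227.06020967   47.        ]
```

View pics/chk.png

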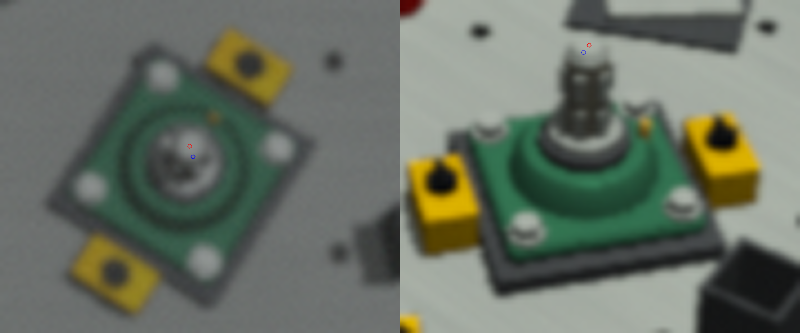

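In the top view the tip disc lies on the wrist estimate (red mark), so the earlier 7 mm came from my hand-picked pixel. I'll use (585.4,-30.8) for the nose. Next, grasp and lift.

Run:
```python
from h import *
s=lambda t:print(t,np.round(r.current_clock(),2),np.round(r.current_position(),2),"F",np.round(r.current_ft_force(),2),"M",np.round(r.current_torque(),2),"op",np.round(r.current_opening(),1))
s("0")
print(r.move_linear([544.2,210.8,120],v=150,force_limit=10))
print(r.move_linear([544.2,210.8,77.5],v=80,force_limit=8)); s("down")
r.set_gripper(55,55); s("grip")
r.move_linear([544.2,210.8,110],v=80); s("lift"); 
r.move_linear([544.2,210.8,215],v=150); r.wait(0.2); s("up")
snapw("pics/w3.png")
```

```text
0 4.67 [543.91 210.04 220.31] F [ 0.36  0.11 -0.24] M [-0.07  0.04  0.01] op 92.1
False
False
down 6.17 [544.29 210.7   77.31] F [ 0.7   0.13 -1.  ] M [ 0.03  0.05 -0.01] op 91.7
grip 6.76 [544.66 211.07  77.82] F [0.87 0.59 1.32] M [ 0.11 -0.17  0.05] op 59.3
lift 7.32 [544.09 210.84 110.27] F [ 0.38  0.13 -6.43] M [-0.06  0.08  0.03] op 59.3
up 8.37 [543.59 210.52 213.81] F [-0.27  0.21 -7.34] M [-0.06  0.03  0.02] op 59.1
```

View pics/w3.png

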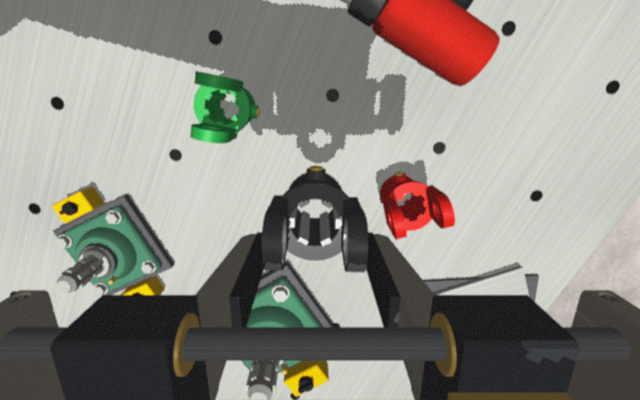

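The yoke is held upright and centred between the pads, with the bore at about (316,222) in the image. The wrist reads about 7.1 N, so 0.72 kg. Now I'll move over the nose, turned a bit, and lower by feel.

```bash
cat >> h.py <<'E'
def s(t):
    f=np.array(r.current_ft_force()); q=np.array(r.current_orientation())
    X=R.from_quat(np.roll(q,-1)).as_matrix()[:,0]
    print(t,round(r.current_clock(),2),np.round(r.current_position(),2),"yaw",np.degrees(np.arctan2(X[1],X[0])).round(1),"F",np.round(f,2),"M",np.round(r.current_torque(),2),"op",np.round(r.current_opening(),1))
E
python3 - <<'E'
from h import *
q=downquat(np.radians(130)); n=np.array([585.4,-30.8])
r.move_linear([*n,240],v=200,rotation=q); r.wait(0.3); s("above")
r.move_linear([*n,213],v=80); r.wait(0.2); s("213")
for z in (207,202,198,193,189):
    st=r.move_linear([*n,z],v=15,force_limit=3); s(f"{z} {st}")
    if st: break
cv2.imwrite("pics/s4.png",cv2.resize(r.snapshot("side")[120:270,250:430,::-1],None,fx=4,fy=4,interpolation=cv2.INTER_CUBIC))
E
```

```text
above 10.1 [585.39 -30.21 239.96] yaw 130.1 F [ 0.27  0.41 -7.3 ] M [-0.06 -0.02 -0.02] op 59.6
213 10.78 [585.79 -30.85 213.55] yaw 130.0 F [-0.6  -0.05 -6.07] M [-0.07  0.03 -0.05] op 59.5
207 False 11.33 [585.37 -30.81 206.91] yaw 130.0 F [-0.08 -0.5  -6.84] M [-0.08 -0.05 -0.01] op 59.2
202 False 11.82 [585.35 -30.8  201.89] yaw 130.0 F [ 0.07  0.39 -6.02] M [-0.03 -0.02  0.05] op 59.3
198 False 12.23 [585.42 -30.76 197.87] yaw 130.0 F [ 0.31  1.13 -7.06] M [ 0.02 -0.11 -0.07] op 59.4
193 True 12.57 [585.47 -30.79 193.52] yaw 130.0 F [-0.61  0.53  5.27] M [-0.06  0.    0.05] op 58.9
```

View pics/s4.png

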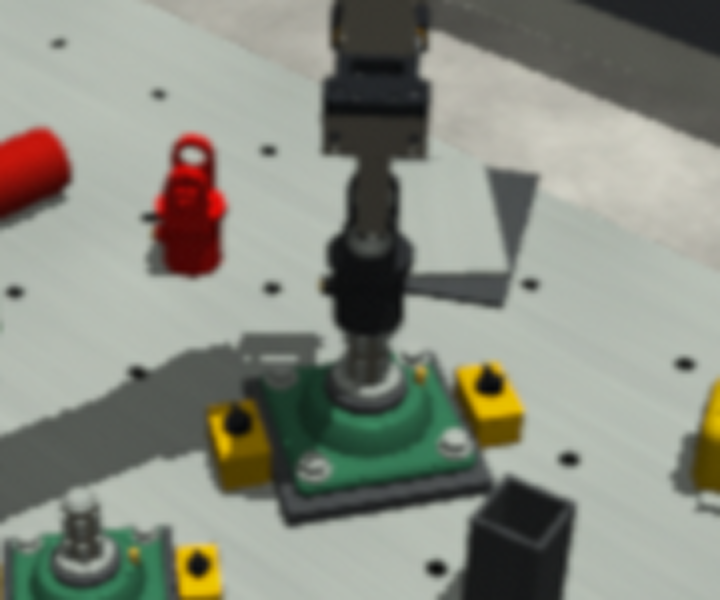

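The side view shows the yoke upright over the larger drive's shaft, its foot on the tooth ends. Contact came at TCP z 193.5 as predicted, with negligible side force. Now I'll set a light push and rock.

Run:
```python
from h import *
r.wait(0.2); s("settled")
n=[585.4,-30.8]; p=r.current_position()[2]
# hold light contact: adjust z target until contact ~5 N (Fz ~ -2)
zt=193.5
for i in range(6):
    f=np.mean([(r.wait(0.03),r.current_ft_force()[2])[1] for _ in range(4)])
    c=f+7.1
    print("contact",round(c,1),"zt",zt)
    if 3<c<7: break
    zt+= (c-5)*0.08
    r.move_linear([*n,zt],v=5)
yaw=130; done=False
for a in (-5,5,-10,10,-15,15,-20,20,-25,25):
    y=yaw+a
    r.move_linear([*n,zt],v=60,rotation=downquat(np.radians(y)))
    s(f"a{a}")
    if r.current_position()[2]<192 : break
    c=r.current_ft_force()[2]+7.1
    if c>8: zt+=0.2
    if c<3: zt-=0.4
    if zt<192: break
print(zt)
```

```text
settled 12.82 [585.47 -30.77 193.52] yaw 130.0 F [-0.72 -0.01  6.98] M [-0.07 -0.06  0.  ] op 58.8
contact 13.5 zt 193.5
contact 2.2 zt 194.1780522586639
contact 1.3 zt 193.95796189169542
contact 2.0 zt 193.65992363492154
contact 4.8 zt 193.4202066767888
a-5 15.3 [585.39 -30.92 193.68] yaw 125.1 F [ 2.4   1.42 -0.95] M [ 0.44 -0.7  -0.07] op 59.5
a5 15.62 [585.5  -31.06 193.58] yaw 134.9 F [ 2.82  1.28 -0.61] M [ 0.43 -0.72  0.02] op 59.6
a-10 16.03 [585.42 -30.89 193.7 ] yaw 120.1 F [1.81 1.48 1.54] M [ 0.29 -0.47 -0.09] op 59.0
a10 16.53 [585.25 -30.89 193.28] yaw 139.9 F [ 2.18  1.07 -3.04] M [ 0.43 -0.9   0.03] op 59.1
a-15 17.12 [585.31 -30.79 193.69] yaw 115.1 F [ 1.58  1.06 -1.14] M [ 0.3  -0.5  -0.07] op 59.2
a15 17.79 [585.01 -30.71 192.9 ] yaw 144.9 F [ 2.91  1.96 -7.69] M [ 0.57 -1.01  0.01] op 59.4
a-20 18.55 [585.38 -30.89 193.69] yaw 110.1 F [1.4  0.76 0.05] M [ 0.22 -0.24 -0.09] op 59.0
a20 19.4 [585.15 -30.75 192.67] yaw 149.9 F [ 2.32  1.78 -6.68] M [ 0.52 -0.88 -0.06] op 59.1
a-25 20.33 [585.46 -31.01 193.62] yaw 105.1 F [-0.38  0.01  3.46] M [ 0.09  0.22 -0.01] op 59.4
a25 21.36 [585.27 -30.62 192.32] yaw 154.9 F [ 3.05  1.62 -7.06] M [ 0.54 -0.87 -0.26] op 59.2
192.62020667678877
```

Contact vanished at the 145–155° end and z fell below the tooth ends. There is also a turning moment now, so the teeth have started to mesh. I'll back off the turn until the moment is gone, ease the side force, and lower gently.

Run:
```python
from h import *
n=np.array([585.7,-30.6])
r.wait(0.1); s("now")
z=192.6
for y in (153,151):
    r.move_linear([*n,z],v=40,rotation=downquat(np.radians(y))); r.wait(0.1); s(f"y{y}")
for z in (191.5,190,188):
    st=r.move_linear([*n,z],v=8,force_limit=5); r.wait(.1); s(f"{z} {st}")
    if st: break
```

```text
now 21.46 [585.18 -30.53 192.36] yaw 155.0 F [ 2.8   1.57 -7.79] M [ 0.61 -0.9  -0.31] op 59.4
y153 21.81 [585.36 -30.5  192.25] yaw 153.1 F [ 0.95  1.01 -8.33] M [ 0.43 -0.68 -0.09] op 59.3
y151 22.16 [585.34 -30.75 192.4 ] yaw 151.0 F [ 1.    0.42 -8.14] M [ 0.28 -0.44 -0.04] op 59.6
191.5 False 22.55 [585.63 -30.72 191.53] yaw 151.0 F [ 0.47  1.09 -7.2 ] M [ 0.19 -0.31 -0.02] op 59.3
190 False 22.98 [585.65 -30.66 189.92] yaw 151.0 F [ 1.06  0.52 -7.62] M [ 0.11 -0.33  0.  ] op 59.3
188 False 23.48 [585.66 -30.6  187.9 ] yaw 151.0 F [ 0.74 -0.13 -7.68] M [ 0.11 -0.33  0.01] op 59.6
```

Meshed: the foot is 5 mm below the tooth ends with no axial load. I'll keep going slowly until the ball is felt (expected TCP z about 171.5).

Run:
```python
from h import *
n=np.array([585.85,-30.5])
for z in (183,178,174,171,169):
    st=r.move_linear([*n,z],v=18,force_limit=4); r.wait(.05); s(f"{z} {st}")
    if st: break
```

```text
183 False 23.96 [585.74 -30.5  182.81] yaw 151.0 F [ 0.73 -0.69 -7.19] M [ 0.04 -0.36 -0.  ] op 59.2
178 False 24.43 [585.79 -30.51 177.86] yaw 151.0 F [ 1.35 -0.03 -7.37] M [ 0.01 -0.31 -0.04] op 59.2
174 False 24.86 [585.82 -30.46 173.87] yaw 151.0 F [ 0.04  0.19 -7.71] M [ 0.07 -0.31 -0.03] op 59.4
171 False 25.23 [585.78 -30.49 170.87] yaw 151.0 F [ 1.64  0.01 -7.16] M [ 0.09 -0.33 -0.04] op 59.3
169 True 25.48 [586.09 -30.47 168.86] yaw 151.0 F [0.9  0.59 3.28] M [ 0.08 -0.21 -0.06] op 59.5
```

The ball is felt at z 168.9. Now I'll push straight down in small guarded steps to the shoulder (expected about 143.5).

Run:
```python
from h import *
n=np.array([586.0,-30.45]); z=r.current_position()[2]
while z>141:
    z-=2.0 if z>148 else 0.7
    st=r.move_linear([*n,z],v=12,force_limit=12); 
    p=r.current_position()[2]; f=r.current_ft_force()
    print(round(z,1),st,round(p,2),np.round(f,1),round(f[2]+7.2,1))
    if f[2]+7.2>20 : break
r.wait(0.2); s("end")
```

```text
166.9 False 168.35 [-0.1 -0.6  7.8] 15.0
164.9 False 164.58 [-0.4  1.4 -0.6] 6.6
162.9 False 162.67 [0.4 1.2 0.4] 7.6
160.9 False 160.89 [0.4 0.7 2.3] 9.5
158.9 False 158.52 [1.2 1.9 0.4] 7.6
156.9 False 156.75 [0.4 1.3 1.5] 8.7
154.9 False 154.39 [ 1.1  1.7 -0. ] 7.2
152.9 False 152.65 [-0.7  1.3  1.7] 8.9
150.9 False 150.84 [2.5 1.8 2.1] 9.3
148.9 False 147.28 [ 3.5  2.5 -8.4] -1.2
146.9 False 146.15 [  2.3   2.1 -10.5] -3.3
146.2 False 145.94 [ 2.1  1.4 -8. ] -0.8
145.5 False 145.56 [ 3.2  1.8 -5.7] 1.5
144.8 False 144.9 [ 2.5  0.2 -5.3] 1.9
144.1 False 144.04 [ 2.8  0.3 -5.4] 1.8
143.4 False 143.81 [ 2.1  1.1 -1.2] 6.0
142.7 False 143.72 [-0.6  1.7  6.2] 13.4
142.0 False 143.72 [-1.8  0.7 10.2] 17.4
141.3 False 143.68 [-2.5  1.5 14.7] 21.9
end 31.11 [586.67 -30.76 143.68] yaw 151.0 F [-2.58  1.25 13.95] M [-0.03  0.88  0.  ] op 59.4
```

A firm stop at z 143.7, 49.8 mm below the tooth-end contact against 50 expected, after a clear click. I'll unload, release, retreat and look.

Run:
```python
from h import *
n=np.array([586.0,-30.5])
r.move_linear([*n,143.3],v=8); r.wait(.15); s("unload")
r.set_gripper(75); s("rel"); r.set_gripper(90); r.wait(.1); s("open")
r.move_linear([*n,175],v=60,force_limit=5); s("up1")
r.move_linear([*n,300],v=150,rotation=downquat(np.radians(140))); r.wait(.3); s("up")
snapw("pics/w5.png")
cv2.imwrite("pics/s5.png",cv2.resize(r.snapshot("side")[120:270,250:430,::-1],None,fx=4,fy=4,interpolation=cv2.INTER_CUBIC))
```

```text
unload 31.67 [586.42 -30.63 143.74] yaw 151.0 F [0.14 0.24 4.94] M [ 0.03 -0.11 -0.03] op 59.5
rel 32.09 [585.56 -30.58 142.84] yaw 151.0 F [ 0.34  0.06 -1.62] M [-0.03 -0.01 -0.06] op 74.9
open 32.61 [585.98 -30.5  143.31] yaw 151.0 F [ 0.51  0.08 -0.47] M [ 0.07  0.02 -0.02] op 90.5
up1 33.28 [585.92 -30.45 175.09] yaw 151.0 F [ 0.13 -0.4  -0.41] M [ 0.05  0.03 -0.02] op 89.8
up 34.57 [585.79 -30.53 299.41] yaw 140.0 F [-0.51  0.08 -0.45] M [-0.03  0.04 -0.01] op 89.9
```

View pics/s5.png

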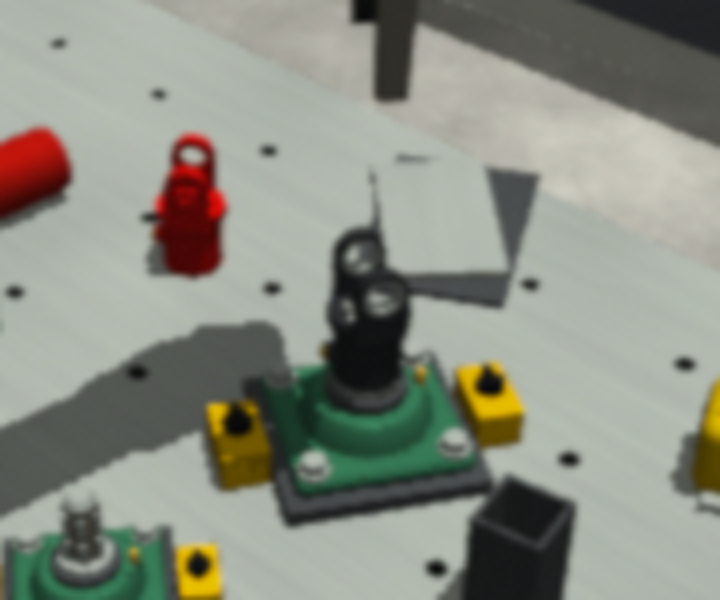

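View pics/w5.png

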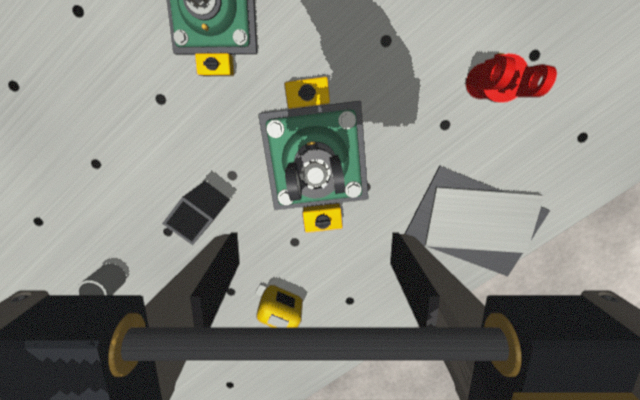

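The side view shows the yoke at (370,310) sitting on the shoulder with no teeth showing below the hub. The wrist view shows it centred at (316,172) with the nose up through the bore. The bystanders still stand where they were. Handing in.

Run:
```python
from h import *
print(r.close_job());
```

```text
the job is handed in; nothing more can be done
None
```

The grey yoke is fully home on the larger drive's shaft and released. I handed the job in at about 35 s of the 72 s allowed.

- **Sequence:** I gripped the yoke by its ears and lowered it by feel until the foot met the tooth ends. I then rocked it up to ±25° under a light push until the teeth meshed. It went down freely to the spring ball and over it, at up to 15 N, to a firm stop on the shoulder, where the push peaked at about 22 N.
- **Last checks that agreed:**
  - The stop came 49.8 mm below the tooth-end contact; 50 mm was expected.
  - A clear click was felt just before the stop.
  - After release, the side view shows the hub on the shoulder with no teeth visible, and the wrist force is back near zero.
  - The bystanders in view look untouched.
- **Disagreements:**
  - My first top/side estimate of the shaft position was about 7 mm off the wrist camera's, because I had picked a poor pixel. The wrist value proved right on contact.
  - First contact on the tooth ends settled at about 14 N before I eased it to about 5 N, so it was briefly firmer than a light push.
  - While rocking, the partly meshed yoke put up to 0.31 N m on the shaft, so it may have turned the shaft a little. I backed the turn off before going down.
  - The ball was felt about 2.6 mm lower than the 22 mm of free travel predicts.

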